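# Switch off, pull the red module and show it to the inspection camera

## Robot

A 6-joint arm with a two-finger parallel gripper is mounted at the origin on the work surface. World frame = base frame: x ahead of the robot, y to its left, z up, the work surface at z = 0. Lengths are in m, angles in rad, forces in N, time in s.
With the tool pointing down it reaches from about 0.3 to 0.875 m from the base axis. Payload 6.4 kg.
Tool frame: the origin (TCP) lies at the centre of the arm's flange, where the gripper is bolted on; the fingertips stand 173 mm ahead of it and the grasp point (between the pads) lies 155 mm ahead of it; z points along the fingers, x is the direction in which the jaws open and shut, and the axes are right-handed (so a half turn about z gives the same grasp; the last joint's range is limited). The gripper opens to 85 mm and grips with 20 to 120 N. Pads are 22 mm wide; open, the fingers measure 114 mm over their backs; the gripper's body (76 mm by 85 mm) begins 54 mm behind the grasp point. The pads swing forward as they close: fully open they stand 13 mm farther back than shut.
Start: joints at [1.069, 0.181, 1.607, -0, 1.354, -0.206], TCP at [0.168, 0.55, 0.405] pointing down, gripper open.
Joint ranges: [-2.99, 2.99], [-0.89, 2.07], [0.3, 2.58], [-1.14, 4.28], [0, 2.63], [-3.12, 3.12]. Speed limits (rad/s): [2.57, 2.57, 3.01, 3.14, 3.14, 3.14].

## Interface

Orientations are given as a unit quaternion [w, x, y, z].
In Python, from bench import ctrl gives the robot as it stands. The module is installed in compiled form; this text tells all that it offers.
- The arm moves only by the tool move_arm, never from a script. Its argument "moves" is a list of rows, each an object of numbers: "gripper": the opening in per cent of the stroke, from 0 (shut) to 100 (fully open); "x", "y", "z": the shift along the tool's x, y, z in cm; "roll": the turn about the tool's z in degrees. In form: [{"gripper": .., "x": .., "y": .., "z": .., "roll": ..}, ...]. A call has 1 to 5 rows; each row shifts and turns the commanded pose from where the row before left it, along the tool's axes as they then stand; what a row does not reach is not made up. A row lasts 1/8 s, in which the tool goes at most 62.5 mm and 10.7 degrees, less where a joint would pass 70% of its speed; a pose out of reach is approached as far as the arm can. A call is refused whole if a number of a shift passes 6.25 or a number of a turn 10.7, either way. A call with a gripper value outside its range is refused whole. The fingers move at their own pace and stop on an object; the grip force is fixed at half the most. Time passes only in rows, so rows that do not move let the fingers close. It gives the time, the measured TCP pose, the force and the opening at its end, in the units of the state.
- ctrl.get_obs(): the state, without advancing time (a new reading comes with each control period).
- ctrl.camera(name): name is "scene" or "top" or "wrist"; returns a dict with "img" (384x512x3 uint8, red, green, blue), "fx", "fy", "cx", "cy" (pixels), "world_from_camera" (4x4, takes a point from camera to world coordinates); the wrist camera has in their place "tool_from_camera" (4x4, takes a point from camera to tool coordinates, whose origin is the TCP and whose axes are the tool frame's). Camera axes: x right, y up, looking along -z (the intrinsics and any distortion apply to the point x, -y, -z); pixel columns grow to the right and rows downward; lengths in m; the calibration is good to about 2 mm. A picture is of the moment at which its call begins: read the wrist's pose just before it. There is no depth.
- ctrl.hand_in(): hands the job in, once; it reports no verdict.
The state is a dict: "time_s": time; "q": joint angles; "dq": joint speeds; "joint_efforts": joint torques, N m; "eef_pos": TCP position; "eef_rot": TCP orientation; "wrist_force": force on the tool from outside, world axes, zero at the start; "torque": the same for the moment, N m; "opening": opening from 0.0 (shut) to 1.0 (fully open).
Only numpy, scipy, OpenCV 4.12 (cv2) and the standard library are available. Lean on these libraries where they do the work, as an engineer would, in place of code of your own. Each camera call takes 0.05 s, during which the arm holds its last target. There are 200 camera calls.

## Task

Turn the trainer's red rotary main switch anticlockwise (seen from above) from on until it clicks into its off position, and only then pull the plug-in module with the red grip out of its sockets, leaving the switch off. Hold the module in the air in front of the inspection camera: upright, its window squarely facing the lens, the middle of the window on the lens axis and 12 cm from the front of the lens. Finish while still holding it there, steady, and do not disturb the other two modules, the multimeter, the screwdriver or the camera.

Things in the scene. Friction and masses are not known exactly. Their poses are not given: they have to be found in the camera images.
- trainer: Bench-top trainer, fixed: flat case 280 mm (own x) by 300 mm (own y), white panel facing up, its top 60 mm above the bench. Origin at the centre of its underside; own x points to the operator's side, roughly away from the robot; own z up. Three module bays in a row along own y at x = 45 mm, y = -90, 0 and 90 mm; the main switch's axis at x = -95 mm, y = -90 mm.
- switch (a joint): Rotary main switch, radians: 0 = on, 1.047 (60 degrees) = off; grows anticlockwise seen from above. An over-centre spring detent resists, most at the start (about 0.14 N m) and less towards half way (0.52), then snaps it on to the other position, where a stop ends the travel; a released handle always sits in one of the two.
- switch_grip (a point): Where the switch's red handle bar is gripped: on its vertical axis, 32 mm above the panel; turns with it. Bar 46 mm long (own x), 12 mm thick (own y), from 23 mm below this point to 9 mm above. Under it a black disc of 44 mm diameter and a yellow plate 66 mm square. The white line on the bar's own +x end points to the red mark when off, to the white mark when on.
- module_red: Plug-in module to pull, loose, about 0.18 kg: housing 36 mm (own x) by 64 mm (own y) by 46 mm high; front (own +x) a window showing a green circuit board, back an aluminium heat sink, red pull grip on top. Origin at the centre of the housing's underside, which lies on the panel when plugged in; own z up. Starts in any of the three bays, axes parallel to the trainer's.
- module_grip (a point): Where the red module's pull grip is taken: 69 mm above the module's origin. The grip is 12 mm thick (own x), 44 mm long (own y), from 23 mm below this point (top of the housing) to 9 mm above. Two plugs, 8 mm diameter, 38 mm apart along own y, reach 20 mm down from the housing into sockets with under 1 mm play and no catch: the module lifts straight up, freely.
- module_window (a point): Middle of the red module's front window, on its front face: 18 mm along own x and 23 mm above the module's origin. Own x points straight out of the window.
- module_back (a point): Middle of the red module's heat-sink back, opposite the window: 18 mm behind and 23 mm above the module's origin.
- module_blue: Like the red module but with a blue grip and front frame; in another bay. Leave it alone. Same size and origin.
- module_yellow: Like the red module but with a yellow grip and front frame; in another bay. Leave it alone. Same size and origin.
- camera_stand: Stand of the inspection camera, fixed: dark steel foot 130 by 110 by 14 mm, post 16 mm in diameter and 333 mm tall. Origin at the foot of the post on the bench; own x is the direction in which the camera looks, level. The white camera (44 mm wide and high) is clamped to the post with the lens axis 215 to 265 mm above the bench; the clamp stays put.
- lens (a point): Centre of the front of the lens, in the middle of a ring light of 58 mm diameter, 120 mm in front of the post. Own x is the viewing direction (level, away from the post), own z up.
- multimeter: Orange hand multimeter lying on the bench, 165 by 80 by 36 mm; origin at the centre of its underside. Leave it alone.
- screwdriver: Screwdriver lying on the bench between the trainer and the camera, along its own x. Leave it alone.

How it is judged:
On the way, in this order (a step that is already met when the one before it is completed fails the run):
1. the switch has clicked over into its off position (value of joint switch above 0.98 rad), for 0.2 s.
2. the red module is out of its sockets, held in the fingers (z of module_red in the frame of trainer above 0.09 m and contact force between the fingers and module_red above 1 N and contact force between module_red and trainer below 0.2 N), for 0.2 s.
At the end, for the whole second after the job is handed in: Switch off (within 0.07 rad). Red module at rest in the fingers, off the trainer, underside over 160 mm up. Window's middle 100 to 140 mm before the lens, within 15 mm of its axis sideways and in height; window, not heat sink, to the lens, square within 0.15 rad; upright within 0.12 rad (value of joint switch above 0.98 rad and x of module_window in the frame of lens between 0.1 and 0.14 m and y of module_window in the frame of lens between -0.015 and 0.015 m and z of module_window in the frame of lens between -0.015 and 0.015 m and x of module_back in the frame of lens above 0.125 m and angle between the x axis of module_red and the x axis of lens, either way round below 0.15 rad and angle between module_red's own z axis and vertical below 0.12 rad and height (world z) of module_red above 0.16 m and contact force between the fingers and module_red above 1 N and contact force between module_red and trainer below 0.2 N and linear speed of module_red below 0.03 m/s and angular speed of module_red below 0.2 rad/s); the arm keeps its last pose, push and grip.
It fails at once if the red module is pulled while the switch is not off (distance of module_red from where it was at the start of the episode above 0.012 m and value of joint switch below 0.9 rad).
It fails at once if the blue or the yellow module is moved over 10 mm (distance of any of module_blue, module_yellow from where it was at the start of the episode above 0.01 m).
It fails at once if the multimeter or the screwdriver is moved over 20 mm (distance of any of multimeter, screwdriver from where it was at the start of the episode above 0.02 m).
It fails at once if the camera or its stand is bumped (over 3 N) (contact force between anything else and camera_stand above 3 N).
It also fails if it takes over 48 s, if anything falls off the work surface, if the arm or the gripper's body presses on something with over 40 N, if the wrist force passes 120 N, or if a joint passes its speed limit or range.

## Working session

There is one attempt and no reset: what is moved stays moved. The work goes in short steps, Python scripts to look and compute and a tool call to move; the robot and the scene stay as the last step left them, time stands still between calls to the robot, and variables do not carry over. Pictures are saved under pics/ and viewed, about 8 in all and at most 12, crops included, and the job is handed in when it is done.

Besides the shell and the picture viewer there is one more tool, called after "Call:" as name(argument=value, ...), one argument or row to a line, values as JSON. move_arm: Moves the arm, as the interface text tells. Its arguments: {"type":"object","properties":{"moves":{"type":"array","items":{"type":"object","properties":{"gripper":{"type":"number"},"x":{"type":"number"},"y":{"type":"number"},"z":{"type":"number"},"roll":{"type":"number"}}}}},"required":["moves"]}

```bash
mkdir -p pics && cat > h.py <<'E'
import numpy as np, cv2, pickle
from scipy.spatial.transform import Rotation as R
from bench import ctrl
def T(o):
    M=np.eye(4); q=o["eef_rot"]; M[:3,:3]=R.from_quat([q[1],q[2],q[3],q[0]]).as_matrix(); M[:3,3]=o["eef_pos"]; return M
def shot(n):
    o=ctrl.get_obs(); c=ctrl.camera(n)
    c["W"]=np.array(c["world_from_camera"]) if n!="wrist" else T(o)@np.array(c["tool_from_camera"])
    return c
def ray(c,u,v):
    d=c["W"][:3,:3]@np.array([(u-c["cx"])/c["fx"],-(v-c["cy"])/c["fy"],-1]); return c["W"][:3,3],d
def plane(c,u,v,z):
    p,d=ray(c,u,v); return p+d*(z-p[2])/d[2]
def proj(c,P):
    p=np.linalg.inv(c["W"])@np.append(P,1); return c["cx"]-c["fx"]*p[0]/p[2], c["cy"]+c["fy"]*p[1]/p[2]
def tri(c1,u1,c2,u2):
    p,d=ray(c1,*u1);q,e=ray(c2,*u2); s=np.linalg.lstsq(np.c_[d,-e],q-p,rcond=None)[0]
    a,b=p+s[0]*d,q+s[1]*e; return (a+b)/2,np.linalg.norm(a-b)
def save(c,f): cv2.imwrite("pics/"+f,c["img"][:,:,::-1])
E
python3 - <<'E'
from h import *
d={n:shot(n) for n in("scene","top","wrist")}
pickle.dump(d,open("d0.pkl","wb"))
for n,c in d.items():
    print(n,c.keys(),c["fx"],c["fy"],c["cx"],c["cy"]); print(c["W"].round(3))
cv2.imwrite("pics/a.png",cv2.resize(d["top"]["img"][:,:,::-1],(800,600),interpolation=cv2.INTER_CUBIC))
cv2.imwrite("pics/b.png",cv2.resize(d["scene"]["img"][:,:,::-1],(800,600),interpolation=cv2.INTER_CUBIC))
print(ctrl.get_obs())
E
```

```text
scene dict_keys(['img', 'fx', 'fy', 'cx', 'cy', 'world_from_camera', 'W']) 397.72153657727625 397.72153657727625 252.49942572837944 196.92837144444778
[[-0.714 -0.426  0.555  1.181]
 [ 0.7   -0.427  0.573  0.675]
 [-0.007  0.798  0.603  0.84 ]
 [ 0.     0.     0.     1.   ]]
top dict_keys(['img', 'fx', 'fy', 'cx', 'cy', 'world_from_camera', 'W']) 464.336183105689 464.336183105689 247.2036252118271 181.05337242906577
[[ 0.025  0.979 -0.201  0.25 ]
 [-1.     0.025 -0.003  0.002]
 [ 0.002  0.201  0.98   1.466]
 [ 0.     0.     0.     1.   ]]
wrist dict_keys(['img', 'fx', 'fy', 'cx', 'cy', 'tool_from_camera', 'W']) 264.4046636256776 264.4046636256776 255.86505349219783 190.11832778833045
[[ 0.291 -0.921 -0.258  0.101]
 [ 0.957  0.279  0.081  0.571]
 [-0.002 -0.271  0.963  0.374]
 [ 0.     0.     0.     1.   ]]
{'time_s': 0.15, 'q': array([ 1.06869987e+00,  1.81424904e-01,  1.60777647e+00,  1.16018528e-07,
        1.35385278e+00, -2.06304239e-01]), 'dq': array([ 3.17620211e-04, -2.64651544e-03, -1.92376743e-03,  6.73264028e-04,
       -1.98109988e-05, -8.48671390e-04]), 'joint_efforts': array([ 7.68401205e-04, -4.45261610e+01, -3.51694393e+01, -2.30704927e-04,
        5.83053174e-03, -3.64065556e-05]), 'eef_pos': array([0.16750084, 0.54985827, 0.40396118]), 'eef_rot': array([ 3.05372701e-04,  8.03584810e-01,  5.95189818e-01, -6.63885937e-04]), 'wrist_force': array([-0.71192911, -0.46553938,  1.02229591]), 'torque': array([-0.02122053, -0.01744139, -0.00188465]), 'opening': 1.0045111286953081}
```

View pics/a.png

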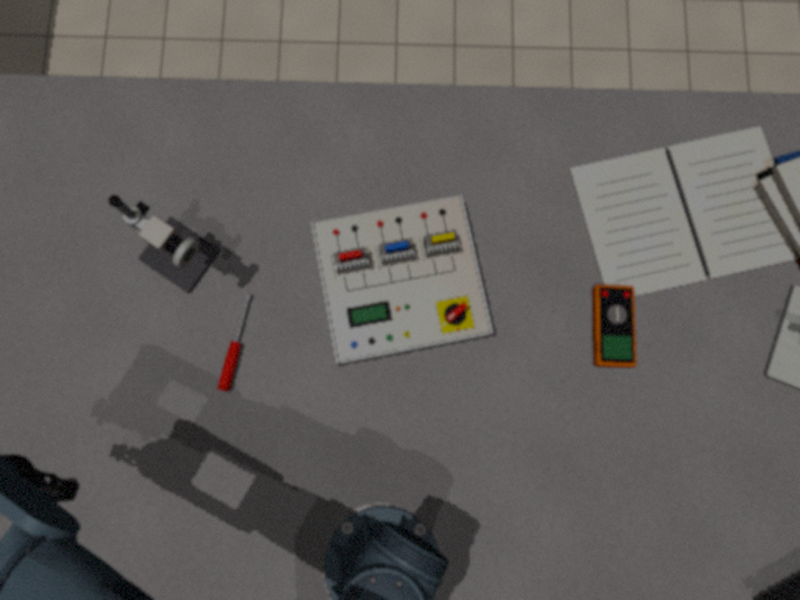

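View pics/b.png

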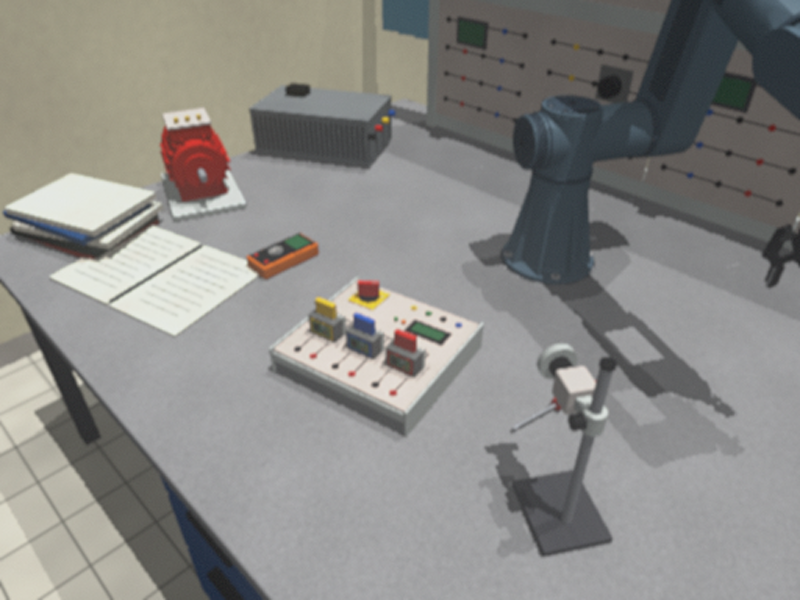

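Top view: the red module is in the left bay (350,255), the switch is at lower right (456,314), and the camera ring is at (185,250) looking down-right. In the scene view the ring is at (557,362) and the post top at (607,365). Next I measure the trainer corners, ring and post.

```bash
python3 - <<'E'
from h import *
d=pickle.load(open("d0.pkl","rb")); t,s=d["top"],d["scene"]
g=cv2.cvtColor(t["img"],cv2.COLOR_RGB2GRAY); m=np.zeros_like(g); m[115:245,190:325]=(g[115:245,190:325]>135)*255
m=cv2.morphologyEx(m,cv2.MORPH_CLOSE,np.ones((15,15)))
k=max(cv2.findContours(m,cv2.RETR_EXTERNAL,cv2.CHAIN_APPROX_NONE)[0],key=cv2.contourArea)
r=cv2.minAreaRect(k); print(r)
P=np.array([plane(t,*p,0.06) for p in cv2.boxPoints(r)]); print(P.round(3),[np.linalg.norm(P[i]-P[i-1]).round(3) for i in range(4)]); print("centre",P.mean(0))
for a in (cv2.boxPoints(r)): pass
hsv=cv2.cvtColor(t["img"],cv2.COLOR_RGB2HSV); 
def blob(lo,hi,box,z):
    x0,y0,x1,y1=box; mm=cv2.inRange(hsv[y0:y1,x0:x1],lo,hi); v,u=np.nonzero(mm); print(len(u),u.mean()+x0,v.mean()+y0,plane(t,u.mean()+x0,v.mean()+y0,z).round(4))
blob((20,120,60),(35,255,255),(275,185,308,218),0.06)
blob((0,130,60),(8,255,255),(212,155,240,175),0.135)
cv2.imwrite("pics/c.png",np.hstack([cv2.resize(t["img"][110:180,60:160,::-1],(400,280),interpolation=cv2.INTER_CUBIC),cv2.resize(s["img"][210:280,320:420,::-1],(400,280),interpolation=cv2.INTER_CUBIC)]))
E
```

```text
((256.1357116699219, 177.71226501464844), (88.9250259399414, 96.45629119873047), 79.2156982421875)
[[ 0.657  0.156  0.06 ]
 [ 0.724 -0.142  0.06 ]
 [ 0.446 -0.194  0.06 ]
 [ 0.384  0.093  0.06 ]] [np.float64(0.28), np.float64(0.305), np.float64(0.283), np.float64(0.294)]
centre [ 0.55272811 -0.02182508  0.06      ]
279 290.3620071684588 201.32616487455198 [ 0.4786 -0.1282  0.06  ]
68 223.76470588235293 162.89705882352942 [0.5762 0.0759 0.135 ]
```

View pics/c.png

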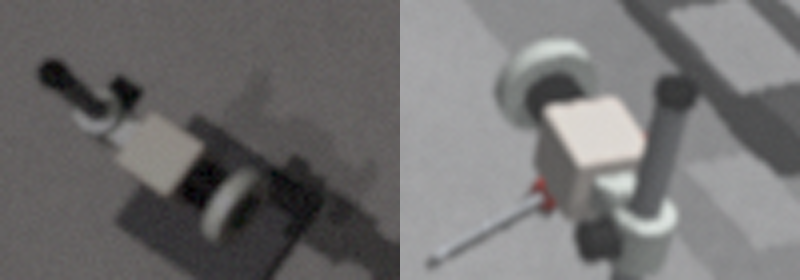

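Ring centre: top crop (232,205), scene crop (146,83). Post top: top crop (53,73), scene crop (276,92).

```bash
cat >> h.py <<'E'
def go(o,P,yaw=None):
    """tool-axis shift (cm) to move TCP to P, and roll (deg) to bring tool x to world yaw (mod 180)"""
    M=T(o); s=M[:3,:3].T@(np.array(P)-M[:3,3])*100; y0=np.degrees(np.arctan2(M[1,0],M[0,0])); r=None
    if yaw is not None: r=-((yaw-y0+90)%180-90)
    print("at",M[:3,3].round(4),"yaw",y0.round(1),"tilt",np.degrees(np.arccos(-M[2,2])).round(2),"shift cm",s.round(2),"roll",r,"q6",o["q"][5].round(2))
E
python3 - <<'E'
from h import *
d=pickle.load(open("d0.pkl","rb")); t,s=d["top"],d["scene"]
L,e=tri(t,(60+232/4,110+205/4),s,(320+146/4,210+83/4)); print("ring",L.round(4),e)
Q,e=tri(t,(60+53/4,110+73/4),s,(320+276/4,210+92/4)); print("post top",Q.round(4),e)
v=(L-Q)[:2]; print(np.linalg.norm(v),np.degrees(np.arctan2(v[1],v[0])))
h=t["img"]; hsv=cv2.cvtColor(h,cv2.COLOR_RGB2HSV); mm=cv2.inRange(hsv[185:218,275:308],(0,130,60),(8,255,255))
k=max(cv2.findContours(mm,cv2.RETR_EXTERNAL,cv2.CHAIN_APPROX_NONE)[0],key=cv2.contourArea)+[275,185]
r=cv2.minAreaRect(k);print(r,plane(t,*r[0],0.10)); b=cv2.boxPoints(r); print([plane(t,*p,.1).round(3) for p in b])
go(ctrl.get_obs(),[.44,-.128,.42])
E
```

```text
ring [0.5485 0.3584 0.2369] 0.00016130946082010915
post top [0.6092 0.4535 0.3304] 0.0018944713598324499
0.11276291699265811 -122.52741138156891
((291.4179992675781, 199.401611328125), (5.505586624145508, 14.2120943069458), 50.19443130493164) [ 0.47800828 -0.127616    0.1       ]
[array([ 0.47 , -0.106,  0.1  ]), array([ 0.498, -0.139,  0.1  ]), array([ 0.486, -0.149,  0.1  ]), array([ 0.458, -0.117,  0.1  ])]
at [0.1675 0.5499 0.404 ] yaw 73.1 tilt 0.08 shift cm [-56.9   45.83  -1.54] roll None q6 -0.21
```

Call:
move_arm(
  moves=[
    {"x": -4.75, "y": 3.8},
    {"x": -4.75, "y": 3.8},
    {"x": -4.75, "y": 3.8},
    {"x": -4.75, "y": 3.8},
    {"x": -4.75, "y": 3.8},
  ],
)

```text
validation failed for argument at $.mo...
```

Call:
move_arm(
  moves=[
    {"x": -4.75, "y": 3.8},
    {"x": -4.75, "y": 3.8},
    {"x": -4.75, "y": 3.8},
    {"x": -4.75, "y": 3.8},
    {"x": -4.75, "y": 3.8},
  ],
)

```text
validation failed for argument at $.mo...
```

Call:
move_arm(
  moves=[
    {"x": -4.75, "y": 3.8},
    {"x": -4.75, "y": 3.8},
    {"roll": 10},
    {"roll": 10},
    {"roll": 10},
  ],
)

```text
validation failed for argument at $.mo...
```

Call:
move_arm(
  moves=[
    {"z": 0},
    {"z": 0},
  ],
)

```text
validation failed for argument at $.mo...
```

```bash
python3 - <<'E'
from h import *
o=ctrl.get_obs(); go(o,[.478,-.1285,.247],42)
c=shot("wrist"); pickle.dump(c,open("w1.pkl","wb")); print(proj(c,[.478,-.128,.1])); cv2.imwrite("pics/w1.png",cv2.resize(c["img"][:,:,::-1],(800,600),interpolation=cv2.INTER_CUBIC))
E
```

```text
at [0.1675 0.5499 0.404 ] yaw 73.1 tilt 0.08 shift cm [-55.82  49.48  15.76] roll 31.05236490589759 q6 -0.21
(np.float64(-98.13629149026349), np.float64(486.8009190542232))
```

View pics/w1.png

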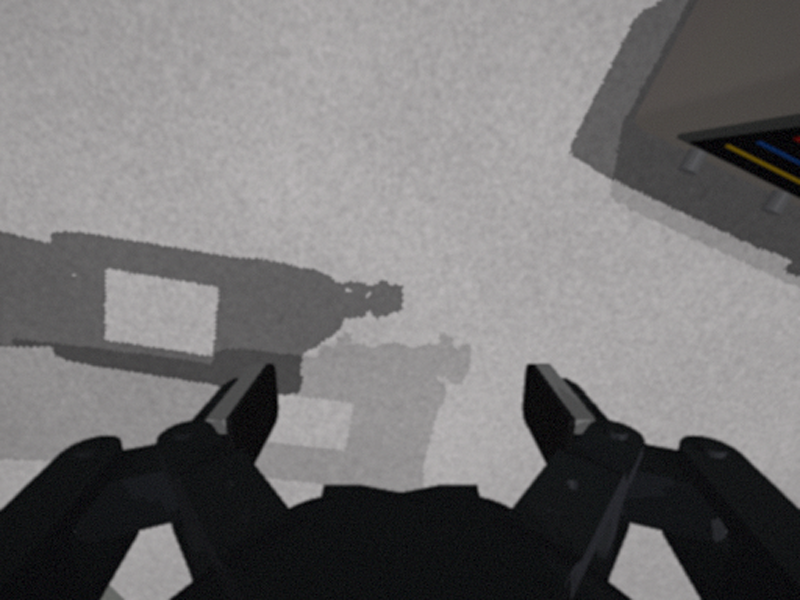

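The moves were refused because every row needs all five keys. The picture shows only bench and the fingers. I'll resend the moves with full rows.

Call:
move_arm(
  moves=[
    {"gripper": 100, "x": -4.75, "y": 3.8, "z": 0, "roll": 0},
    {"gripper": 100, "x": -4.75, "y": 3.8, "z": 0, "roll": 0},
    {"gripper": 100, "x": -4.75, "y": 3.8, "z": 0, "roll": 0},
    {"gripper": 100, "x": -4.75, "y": 3.8, "z": 0, "roll": 0},
    {"gripper": 100, "x": -4.75, "y": 3.8, "z": 0, "roll": 0},
  ],
)

```text
time_s: 0.82
eef_pos: [0.2803, 0.2658, 0.4047]
eef_rot: [0.0, 0.803, 0.596, 0.0]
wrist_force: [0.5, 0.6, 0.3]
opening: 0.998
```

Call:
move_arm(
  moves=[
    {"gripper": 100, "x": -4.75, "y": 3.8, "z": 0, "roll": 0},
    {"gripper": 100, "x": -4.75, "y": 3.8, "z": 0, "roll": 0},
    {"gripper": 100, "x": -4.75, "y": 3.8, "z": 0, "roll": 0},
    {"gripper": 100, "x": -4.75, "y": 3.8, "z": 0, "roll": 0},
    {"gripper": 100, "x": -4.75, "y": 3.8, "z": 0, "roll": 0},
  ],
)

```text
time_s: 1.45
eef_pos: [0.3928, -0.0172, 0.405]
eef_rot: [0.0, 0.804, 0.595, 0.0]
wrist_force: [1.2, 0.7, 0.0]
opening: 1.002
```

Call:
move_arm(
  moves=[
    {"gripper": 100, "x": -4.75, "y": 3.8, "z": 0, "roll": 0},
    {"gripper": 100, "x": -4.75, "y": 3.8, "z": 0, "roll": 0},
    {"gripper": 100, "x": 0, "y": 0, "z": 0, "roll": 10},
    {"gripper": 100, "x": 0, "y": 0, "z": 0, "roll": 10},
    {"gripper": 100, "x": 0, "y": 0, "z": 0, "roll": 10},
  ],
)

```text
time_s: 2.08
eef_pos: [0.4375, -0.1284, 0.4044]
eef_rot: [-0.0, 0.931, 0.364, -0.0]
wrist_force: [-0.3, 0.5, 0.5]
opening: 1.001
```

```bash
python3 - <<'E'
from h import *
o=ctrl.get_obs(); go(o,[.478,-.1285,.247],42); print(o["time_s"])
c=shot("wrist"); pickle.dump(c,open("w1.pkl","wb")); print(proj(c,[.478,-.128,.1])); cv2.imwrite("pics/w2.png",cv2.resize(c["img"][:,:,::-1],(800,600),interpolation=cv2.INTER_CUBIC))
E
```

```text
at [ 0.4375 -0.1284  0.4044] yaw 42.7 tilt 0.04 shift cm [ 2.97  2.76 15.74] roll 0.6826198196745565 q6 -1.29
2.075
(np.float64(283.0695008141878), np.float64(207.65940770807853))
```

View pics/w2.png

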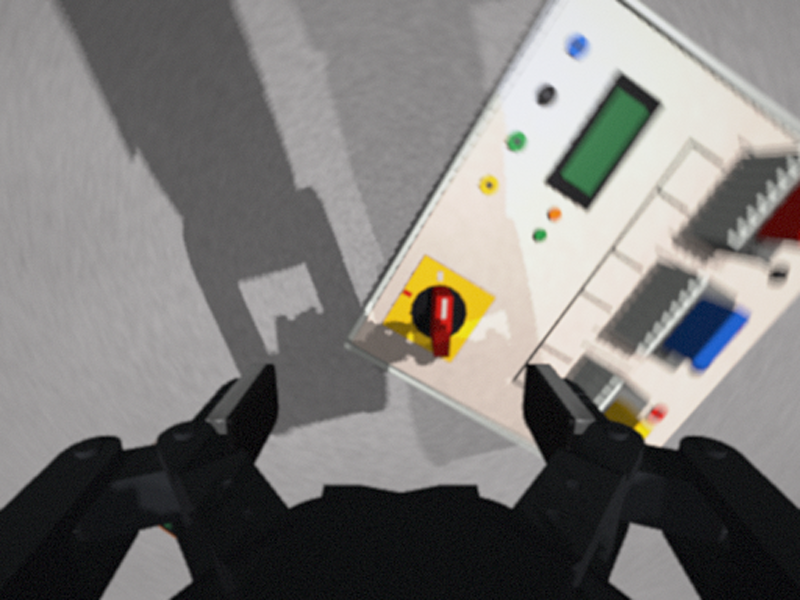

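The bar at (441,322) lies almost along tool y, with its white line towards the white mark (440,275). The red mark is at (406,293), anticlockwise of it. I refine the axis from the yellow plate.

```bash
python3 - <<'E'
from h import *
c=pickle.load(open("w1.pkl","rb")); hsv=cv2.cvtColor(c["img"],cv2.COLOR_RGB2HSV); x0,y0,x1,y1=235,150,325,240
H=hsv[y0:y1,x0:x1]
y=cv2.inRange(H,(18,130,60),(36,255,255)); k=cv2.convexHull(np.vstack([k for k in cv2.findContours(y,cv2.RETR_EXTERNAL,cv2.CHAIN_APPROX_NONE)[0] if cv2.contourArea(k)>30]))+[x0,y0]
r=cv2.minAreaRect(k); P=np.array([plane(c,*p,.062) for p in cv2.boxPoints(r)]); print(r,P.round(4),P.mean(0).round(4),[np.linalg.norm(P[i]-P[i-1]).round(3) for i in range(4)])
e=P-np.roll(P,1,0); print("edge angles",np.degrees(np.arctan2(e[:,1],e[:,0])).round(1))
w=cv2.inRange(H,(0,0,150),(180,60,255)); w=w&0
R_=cv2.inRange(H,(0,140,50),(9,255,255))|cv2.inRange(H,(172,140,50),(180,255,255)); k=max(cv2.findContours(R_,cv2.RETR_EXTERNAL,cv2.CHAIN_APPROX_NONE)[0],key=cv2.contourArea)+[x0,y0]
r=cv2.minAreaRect(k);print("bar",r,[plane(c,*p,.101).round(4) for p in cv2.boxPoints(r)],plane(c,*r[0],.101))
E
```

```text
((280.1540832519531, 198.4049072265625), (52.51399612426758, 52.27105712890625), 31.759479522705078) [[ 0.4536 -0.1674  0.062 ]
 [ 0.4402 -0.1035  0.062 ]
 [ 0.504  -0.0911  0.062 ]
 [ 0.521  -0.1563  0.062 ]] [ 0.4797 -0.1296  0.062 ] [np.float64(0.068), np.float64(0.065), np.float64(0.065), np.float64(0.067)]
edge angles [-170.7  101.9   11.   -75.4]
bar ((282.5849304199219, 205.54718017578125), (14.50803279876709, 43.26347732543945), 2.4895527362823486) [array([ 0.4864, -0.1506,  0.101 ]), array([ 0.4534, -0.1133,  0.101 ]), array([ 0.4652, -0.1033,  0.101 ]), array([ 0.4988, -0.1402,  0.101 ])] [ 0.47558727 -0.12642594  0.101     ]
```

Call:
move_arm(
  moves=[
    {"gripper": 100, "x": 3.0, "y": 2.85, "z": 3.5, "roll": 1},
    {"gripper": 100, "x": 0, "y": 0, "z": 4, "roll": 0},
    {"gripper": 100, "x": 0, "y": 0, "z": 4, "roll": 0},
    {"gripper": 100, "x": 0, "y": 0, "z": 3, "roll": 0},
    {"gripper": 100, "x": 0, "y": 0, "z": 1.2, "roll": 0},
  ],
)

```text
time_s: 2.75
eef_pos: [0.4783, -0.128, 0.2458]
eef_rot: [-0.001, 0.933, 0.36, -0.001]
wrist_force: [0.5, 0.1, 0.6]
opening: 1.001
```

Call:
move_arm(
  moves=[
    {"gripper": 0, "x": 0, "y": 0, "z": 0, "roll": 0},
    {"gripper": 0, "x": 0, "y": 0, "z": 0, "roll": 0},
    {"gripper": 0, "x": 0, "y": 0, "z": 0, "roll": 0},
    {"gripper": 0, "x": 0, "y": 0, "z": 0, "roll": 0},
    {"gripper": 0, "x": 0, "y": 0, "z": 0, "roll": 0},
  ],
)

```text
time_s: 3.38
eef_pos: [0.4792, -0.1288, 0.2487]
eef_rot: [0.001, 0.933, 0.359, 0.0]
wrist_force: [-2.7, -0.5, 6.1]
opening: 0.128
```

Call:
move_arm(
  moves=[
    {"gripper": 0, "x": 0, "y": 0, "z": 0, "roll": -10},
    {"gripper": 0, "x": 0, "y": 0, "z": 0, "roll": -10},
    {"gripper": 0, "x": 0, "y": 0, "z": 0, "roll": -10},
    {"gripper": 0, "x": 0, "y": 0, "z": 0, "roll": -10},
    {"gripper": 0, "x": 0, "y": 0, "z": 0, "roll": -10},
  ],
)

```text
time_s: 4.0
eef_pos: [0.4791, -0.129, 0.2487]
eef_rot: [0.001, 0.692, 0.722, -0.0]
wrist_force: [-4.1, -1.5, 6.2]
opening: 0.126
```

Call:
move_arm(
  moves=[
    {"gripper": 0, "x": 0, "y": 0, "z": 0, "roll": -10},
    {"gripper": 0, "x": 0, "y": 0, "z": 0, "roll": -2},
    {"gripper": 0, "x": 0, "y": 0, "z": 0, "roll": 0},
    {"gripper": 0, "x": 0, "y": 0, "z": 0, "roll": 0},
  ],
)

```text
time_s: 4.5
eef_pos: [0.4791, -0.1291, 0.2487]
eef_rot: [0.001, 0.616, 0.788, -0.0]
wrist_force: [-4.1, -2.7, 5.6]
opening: 0.13
```

```bash
python3 - <<'E'
from h import *
o=ctrl.get_obs(); go(o,[.479,-.129,.4]); print(o["torque"],o["wrist_force"],o["opening"])
E
```

```text
at [ 0.4791 -0.1291  0.2487] yaw 104.0 tilt 0.08 shift cm [-1.000e-02 -0.000e+00 -1.513e+01] roll None q6 -2.32
[-0.50327373  0.58292448 -0.64747861] [-4.11513641 -2.65536781  5.63422975] 0.12964546874420815
```

Call:
move_arm(
  moves=[
    {"gripper": 100, "x": 0, "y": 0, "z": 0, "roll": 0},
    {"gripper": 100, "x": 0, "y": 0, "z": 0, "roll": 0},
    {"gripper": 100, "x": 0, "y": 0, "z": 0, "roll": 0},
    {"gripper": 100, "x": 0, "y": 0, "z": -3, "roll": 0},
    {"gripper": 100, "x": 0, "y": 0, "z": -5, "roll": 0},
  ],
)

```text
time_s: 5.12
eef_pos: [0.4783, -0.128, 0.3267]
eef_rot: [-0.002, 0.615, 0.788, -0.0]
wrist_force: [0.5, -0.0, -0.6]
opening: 0.998
```

Call:
move_arm(
  moves=[
    {"gripper": 100, "x": 0, "y": 0, "z": -5, "roll": 10},
    {"gripper": 100, "x": 0, "y": 0, "z": -2, "roll": 10},
    {"gripper": 100, "x": 0, "y": 0, "z": 0, "roll": 10},
    {"gripper": 100, "x": 0, "y": 0, "z": 0, "roll": 10},
    {"gripper": 100, "x": 0, "y": 0, "z": 0, "roll": 10},
  ],
)

```text
time_s: 5.75
eef_pos: [0.479, -0.1283, 0.3977]
eef_rot: [-0.0, 0.892, 0.452, 0.0]
wrist_force: [0.6, -0.1, -0.6]
opening: 0.999
```

Call:
move_arm(
  moves=[
    {"gripper": 100, "x": 0, "y": 0, "z": 0, "roll": 10.5},
    {"gripper": 100, "x": 0, "y": 0, "z": 0, "roll": 10.5},
    {"gripper": 100, "x": 0, "y": 0, "z": 0, "roll": 10.5},
    {"gripper": 100, "x": 0, "y": 0, "z": 0, "roll": 10},
    {"gripper": 100, "x": 0, "y": 0, "z": 0, "roll": 0},
  ],
)

```text
time_s: 6.38
eef_pos: [0.479, -0.1283, 0.3976]
eef_rot: [-0.0, 0.994, 0.11, -0.0]
wrist_force: [-0.3, 0.9, -0.6]
opening: 0.996
```

```bash
python3 - <<'E'
from h import *
o=ctrl.get_obs(); go(o,[.5765,.0765,.4],12.5); print(o["time_s"])
c=shot("wrist"); pickle.dump(c,open("w3.pkl","wb"));print(proj(c,[.5765,.0765,.138])); cv2.imwrite("pics/w3.png",cv2.resize(c["img"][:,:,::-1],(800,600),interpolation=cv2.INTER_CUBIC))
E
```

```text
at [ 0.479  -0.1283  0.3976] yaw 12.7 tilt 0.02 shift cm [ 14.   -17.85  -0.24] roll 0.15462481892296864 q6 -0.72
6.375
(np.float64(450.4452214607795), np.float64(-40.46555618150833))
```

View pics/w3.png

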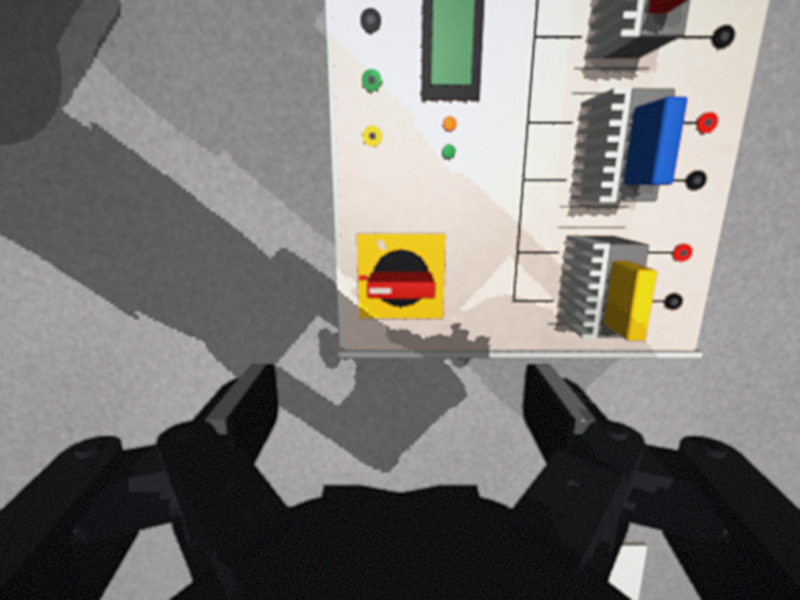

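The switch is off: the bar lies along the trainer at (400,289) and its white line points to the red mark (362,279). The panel edges are square with the picture, so the yaw is right. Now over the red module.

Call:
move_arm(
  moves=[
    {"gripper": 100, "x": 3.5, "y": -4.45, "z": 0, "roll": 0},
    {"gripper": 100, "x": 3.5, "y": -4.45, "z": 0, "roll": 0},
    {"gripper": 100, "x": 3.5, "y": -4.45, "z": 0, "roll": 0},
    {"gripper": 100, "x": 3.5, "y": -4.45, "z": 0, "roll": 0},
    {"gripper": 100, "x": 0, "y": 0, "z": 0, "roll": 0},
  ],
)

```text
time_s: 7.05
eef_pos: [0.5777, 0.0792, 0.3974]
eef_rot: [-0.0, 0.994, 0.114, 0.0]
wrist_force: [-0.2, -0.5, -0.2]
opening: 0.996
```

```bash
python3 - <<'E'
from h import *
o=ctrl.get_obs(); go(o,[.5765,.0765,.284],12.5)
c=shot("wrist"); pickle.dump(c,open("w4.pkl","wb"));print(proj(c,[.5765,.0765,.138]))
hsv=cv2.cvtColor(c["img"],cv2.COLOR_RGB2HSV); m=cv2.inRange(hsv,(0,140,40),(9,255,255))|cv2.inRange(hsv,(172,140,40),(180,255,255))
for k in cv2.findContours(m,cv2.RETR_EXTERNAL,cv2.CHAIN_APPROX_NONE)[0]:
    if cv2.contourArea(k)>60: r=cv2.minAreaRect(k); print(r,plane(c,*r[0],.138).round(4),[plane(c,*p,.138).round(3) for p in cv2.boxPoints(r)])
cv2.imwrite("pics/w4.png",cv2.resize(c["img"][:,:,::-1],(800,600),interpolation=cv2.INTER_CUBIC))
E
```

```text
at [0.5777 0.0792 0.3974] yaw 13.0 tilt 0.05 shift cm [-0.18  0.24 11.34] roll 0.5373420593476936 q6 -0.3
(np.float64(254.214350992364), np.float64(198.35819203655987))
((253.99996948242188, 193.99998474121094), (49.99999237060547, 11.999998092651367), 90.0) [0.5754 0.0805 0.138 ] [array([0.565, 0.102, 0.138]), array([0.575, 0.104, 0.138]), array([0.586, 0.058, 0.138]), array([0.575, 0.056, 0.138])]
((314.7500305175781, 163.25001525878906), (9.899494171142578, 10.60660171508789), 45.0) [0.6209 0.1199 0.138 ] [array([0.615, 0.118, 0.138]), array([0.619, 0.126, 0.138]), array([0.627, 0.122, 0.138]), array([0.622, 0.114, 0.138])]
```

View pics/w4.png

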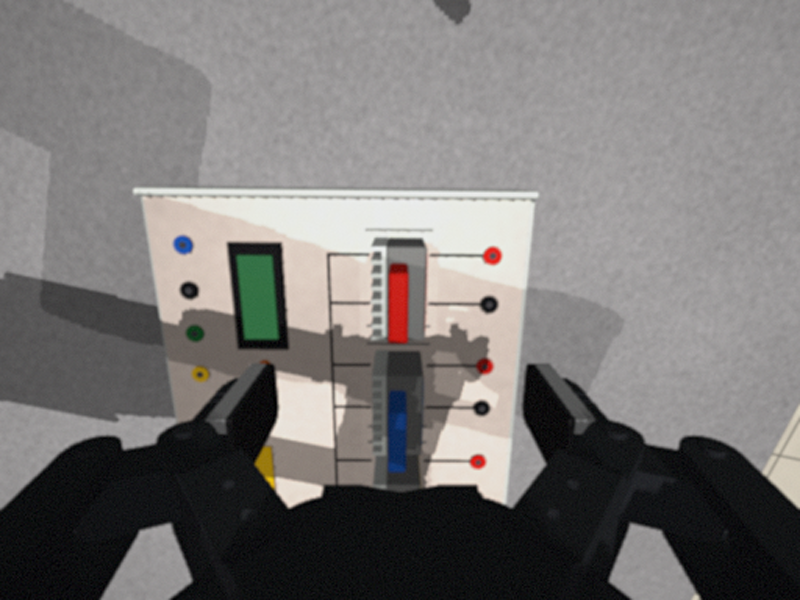

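The red grip is at (398,303), upright in the picture, so it runs along tool y. The measured point (0.576, 0.078) agrees with the trainer geometry. Now down and grip.

Call:
move_arm(
  moves=[
    {"gripper": 100, "x": -0.2, "y": 0.1, "z": 2, "roll": 0.5},
    {"gripper": 100, "x": 0, "y": 0, "z": 3, "roll": 0},
    {"gripper": 100, "x": 0, "y": 0, "z": 3, "roll": 0},
    {"gripper": 100, "x": 0, "y": 0, "z": 2.3, "roll": 0},
    {"gripper": 100, "x": 0, "y": 0, "z": 1, "roll": 0},
  ],
)

```text
time_s: 7.72
eef_pos: [0.5745, 0.0731, 0.2832]
eef_rot: [-0.0, 0.994, 0.105, -0.001]
wrist_force: [-0.6, -0.1, -0.2]
opening: 1.001
```

Call:
move_arm(
  moves=[
    {"gripper": 0, "x": 0, "y": 0, "z": 0, "roll": 0},
    {"gripper": 0, "x": 0, "y": 0, "z": 0, "roll": 0},
    {"gripper": 0, "x": 0, "y": 0, "z": 0, "roll": 0},
    {"gripper": 0, "x": 0, "y": 0, "z": 0, "roll": 0},
    {"gripper": 0, "x": 0, "y": 0, "z": 0, "roll": 0},
  ],
)

```text
time_s: 8.35
eef_pos: [0.5757, 0.0744, 0.2853]
eef_rot: [0.0, 0.994, 0.105, 0.001]
wrist_force: [1.8, 0.3, 0.7]
opening: 0.127
```

Call:
move_arm(
  moves=[
    {"gripper": 0, "x": 0, "y": 0, "z": -1, "roll": 0},
    {"gripper": 0, "x": 0, "y": 0, "z": -1.5, "roll": 0},
    {"gripper": 0, "x": 0, "y": 0, "z": -2, "roll": 0},
    {"gripper": 0, "x": 0, "y": 0, "z": -2, "roll": 0},
    {"gripper": 0, "x": 0, "y": 0, "z": -3, "roll": 0},
  ],
)

```text
time_s: 8.98
eef_pos: [0.5744, 0.0743, 0.3797]
eef_rot: [-0.0, 0.994, 0.105, -0.002]
wrist_force: [0.2, 0.5, -1.8]
opening: 0.133
```

Call:
move_arm(
  moves=[
    {"gripper": 0, "x": 0, "y": 0, "z": -3, "roll": 0},
    {"gripper": 0, "x": 0, "y": 0, "z": -2.8, "roll": 0},
    {"gripper": 0, "x": 0, "y": 0, "z": 0, "roll": 0},
    {"gripper": 0, "x": 0, "y": 0, "z": 0, "roll": 0},
  ],
)

```text
time_s: 9.48
eef_pos: [0.5747, 0.0743, 0.4364]
eef_rot: [-0.0, 0.994, 0.105, -0.001]
wrist_force: [0.8, -1.5, -2.1]
opening: 0.127
```

```bash
python3 - <<'E'
from h import *
o=ctrl.get_obs(); print(o["time_s"],o["opening"],o["wrist_force"])
a=np.radians(-122.5);u=np.array([np.cos(a),np.sin(a)]);L=np.array([.6092,.4535])+.12*u
for s in (.2,.12): go(o,[*(L+(s+.018)*u),.438],57.5)
c=shot("top"); cv2.imwrite("pics/t5.png",cv2.resize(c["img"][70:270,60:330,::-1],(800,592),interpolation=cv2.INTER_CUBIC))
E
```

```text
9.475 0.1267312173159322 [ 0.75245449 -1.53940208 -2.12597163]
at [0.5747 0.0743 0.4364] yaw 12.1 tilt 0.14 shift cm [-12.42 -12.28  -0.13] roll -45.442672163393866 q6 -0.29
at [0.5747 0.0743 0.4364] yaw 12.1 tilt 0.14 shift cm [ -6.81 -17.98  -0.14] roll -45.442672163393866 q6 -0.29
```

View pics/t5.png

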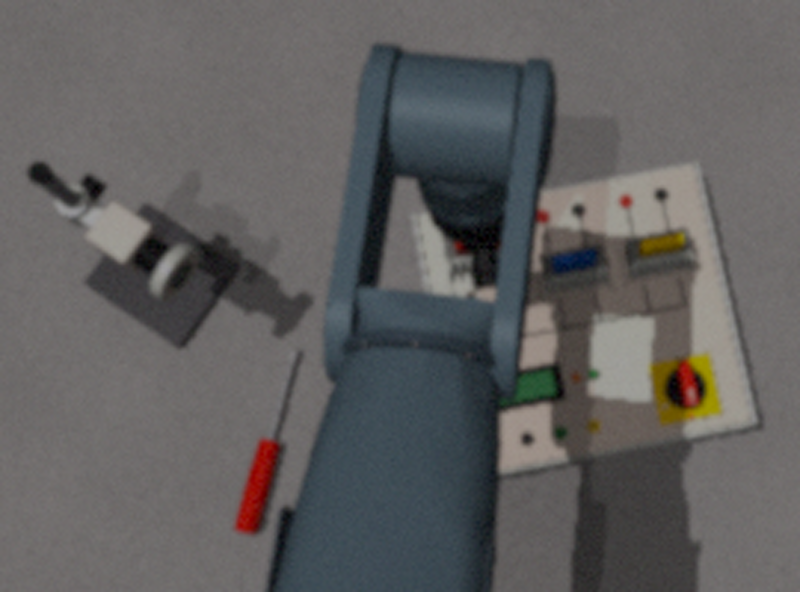

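Held (opening 0.127, weight on the wrist), the switch is still off at (687,385), and the blue and yellow modules are in place. Now to a standoff 20 cm in front of the lens, then turn.

Call:
move_arm(
  moves=[
    {"gripper": 0, "x": -3.1, "y": -3.05, "z": 0, "roll": 0},
    {"gripper": 0, "x": -3.1, "y": -3.05, "z": 0, "roll": 0},
    {"gripper": 0, "x": -3.1, "y": -3.05, "z": 0, "roll": 0},
    {"gripper": 0, "x": -3.1, "y": -3.05, "z": 0, "roll": 0},
    {"gripper": 0, "x": 0, "y": 0, "z": 0, "roll": 0},
  ],
)

```text
time_s: 10.15
eef_pos: [0.4262, 0.1689, 0.4362]
eef_rot: [-0.0, 0.994, 0.106, -0.002]
wrist_force: [-0.5, -0.8, -1.3]
opening: 0.129
```

Call:
move_arm(
  moves=[
    {"gripper": 0, "x": 0, "y": 0, "z": 0, "roll": -9},
    {"gripper": 0, "x": 0, "y": 0, "z": 0, "roll": -9},
    {"gripper": 0, "x": 0, "y": 0, "z": 0, "roll": -9},
    {"gripper": 0, "x": 0, "y": 0, "z": 0, "roll": -9},
    {"gripper": 0, "x": 0, "y": 0, "z": 0, "roll": -9},
  ],
)

```text
time_s: 10.78
eef_pos: [0.4291, 0.1671, 0.4365]
eef_rot: [-0.0, 0.878, 0.48, -0.001]
wrist_force: [-0.3, 0.7, -1.4]
opening: 0.127
```

```bash
python3 - <<'E'
from h import *
t=shot("top"); s=shot("scene"); o=ctrl.get_obs(); pickle.dump((t,s),open("d6.pkl","wb"))
a=np.radians(-122.5);u=np.array([np.cos(a),np.sin(a)]);L=np.array([.6092,.4535])+.12*u
go(o,[*(L+(.138)*u),.438],57.5)
cv2.imwrite("pics/s6.png",np.hstack([cv2.resize(t["img"][95:245,60:160,::-1],(400,600),interpolation=cv2.INTER_CUBIC),cv2.resize(s["img"][150:300,320:420,::-1],(400,600),interpolation=cv2.INTER_CUBIC)]))
E
```

```text
at [0.429  0.1672 0.4367] yaw 57.1 tilt 0.1 shift cm [ 8.03 -0.25 -0.14] roll -0.42646219510015726 q6 -0.88
```

View pics/s6.png

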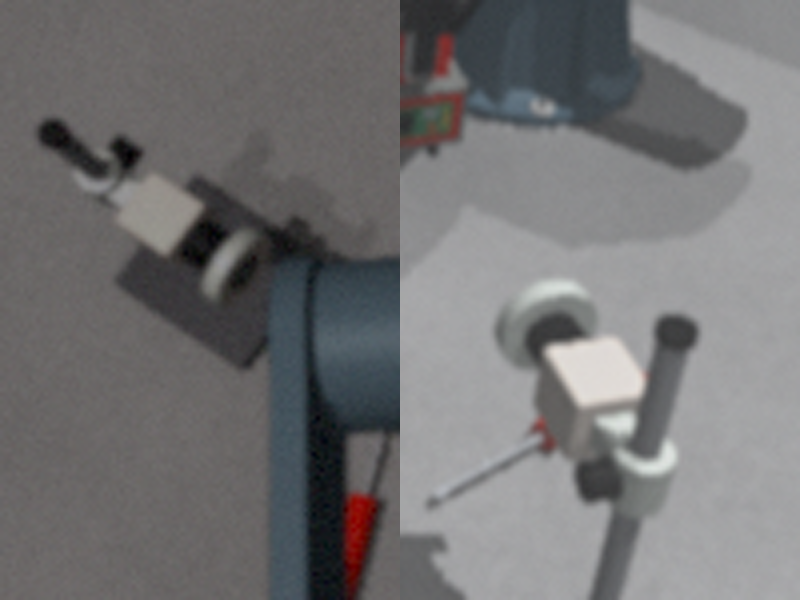

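The scene crop shows the module's green window facing the lens (left edge), with the stand and screwdriver untouched. I approach along tool x.

Call:
move_arm(
  moves=[
    {"gripper": 0, "x": 2, "y": -0.1, "z": 0, "roll": -0.4},
    {"gripper": 0, "x": 2, "y": -0.1, "z": 0, "roll": 0},
    {"gripper": 0, "x": 2, "y": 0, "z": 0, "roll": 0},
    {"gripper": 0, "x": 1.2, "y": 0, "z": 0, "roll": 0},
    {"gripper": 0, "x": 0, "y": 0, "z": 0, "roll": 0},
  ],
)

```text
time_s: 11.5
eef_pos: [0.466, 0.2296, 0.4371]
eef_rot: [-0.0, 0.877, 0.48, -0.001]
wrist_force: [0.4, -0.5, -1.9]
opening: 0.131
```

```bash
python3 - <<'E'
from h import *
t=shot("top"); s=shot("scene"); w=shot("wrist"); o=ctrl.get_obs(); pickle.dump((t,s,w),open("d7.pkl","wb"))
a=np.radians(-122.5);u=np.array([np.cos(a),np.sin(a)]);L=np.array([.6092,.4535])+.12*u
go(o,[*(L+(.138)*u),.438],57.5)
cv2.imwrite("pics/s7.png",np.hstack([cv2.resize(w["img"][:,:,::-1],(400,300)),cv2.resize(s["img"][190:265,300:400,::-1],(400,300),interpolation=cv2.INTER_CUBIC)]))
E
```

```text
at [0.4655 0.229  0.4374] yaw 57.4 tilt 0.04 shift cm [ 0.85  0.05 -0.06] roll -0.09885906495770769 q6 -0.77
```

View pics/s7.png

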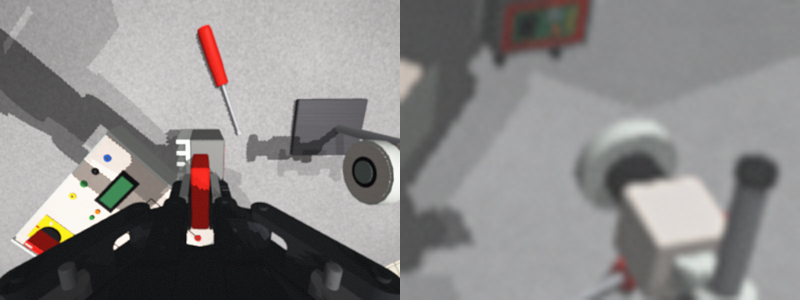

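The wrist crop shows the ring front with the lens at about (364,172) and the held module beside it. The scene crop shows the red-framed window at (545,20). I cross-check both numerically.

```bash
python3 - <<'E'
from h import *
t,s,w=pickle.load(open("d7.pkl","rb")); d=pickle.load(open("d0.pkl","rb"))
g=cv2.cvtColor(w["img"],cv2.COLOR_RGB2GRAY); m=(g[150:280,425:512]>60).astype(np.uint8)
# dark lens disc
H=255*(g[175:265,440:500]<55).astype(np.uint8)
k=max(cv2.findContours(H,cv2.RETR_EXTERNAL,cv2.CHAIN_APPROX_NONE)[0],key=cv2.contourArea)+[440,175]
(u,v),ax,_=cv2.fitEllipse(k); print("lens px",u,v,ax)
for z in(.23,.237,.245): print(z,plane(w,u,v,z).round(4))
print("tri w/top",tri(w,(u,v),d["top"],(118,161.25)),"tri w/scene",tri(w,(u,v),d["scene"],(356.5,230.75)))
hsv=cv2.cvtColor(s["img"],cv2.COLOR_RGB2HSV)[150:215,300:370]
R_=cv2.inRange(hsv,(0,110,40),(9,255,255))|cv2.inRange(hsv,(172,110,40),(180,255,255))
o=ctrl.get_obs(); M=T(o); win=M@np.array([.018,0,.155+.046,1]); print("window by fk",win[:3].round(4),"in scene px",proj(s,win[:3]))
for k in cv2.findContours(R_,cv2.RETR_EXTERNAL,cv2.CHAIN_APPROX_NONE)[0]:
    if cv2.contourArea(k)>40:
        k=k+[300,150]; r=cv2.minAreaRect(k); n=M[:3,0]; p,dd=ray(s,*r[0]); print(r,(p+dd*(n@(win[:3]-p))/(n@dd)).round(4))
E
```

```text
lens px 465.9811096191406 219.85447692871094 (30.23067855834961, 39.25801086425781)
0.23 [0.5487 0.3553 0.23  ]
0.237 [0.5431 0.3519 0.237 ]
0.245 [0.5367 0.3479 0.245 ]
tri w/top (array([0.55190709, 0.35976089, 0.22540742]), np.float64(0.0042249946376108375)) tri w/scene (array([0.54544183, 0.3551005 , 0.23318112]), np.float64(0.002997965020984175))
window by fk [0.4751 0.2441 0.2364] in scene px (np.float64(334.55933546842675), np.float64(195.53163293868286))
```

Everything agrees within about 3 mm: the lens is at about (0.545, 0.352, 0.235), and the window's predicted pixel (334.6,195.5) compares with (336,195.5) seen. Final correction follows.

Call:
move_arm(
  moves=[
    {"gripper": 0, "x": 0.8, "y": 0.3, "z": 0.2, "roll": 0},
    {"gripper": 0, "x": 0, "y": 0, "z": 0, "roll": 0},
    {"gripper": 0, "x": 0, "y": 0, "z": 0, "roll": 0},
    {"gripper": 0, "x": 0, "y": 0, "z": 0, "roll": 0},
    {"gripper": 0, "x": 0, "y": 0, "z": 0, "roll": 0},
  ],
)

```text
time_s: 12.28
eef_pos: [0.4724, 0.2345, 0.4358]
eef_rot: [0.0, 0.877, 0.481, 0.0]
wrist_force: [0.1, 0.2, -1.1]
opening: 0.128
```

```bash
python3 - <<'E'
from h import *
P=[]
for i in range(6): ctrl.camera("wrist"); o=ctrl.get_obs(); P.append((T(o)@np.array([.018,-.003,.201,1]))[:3])
P=np.array(P).mean(0); L=np.array([.5447,.3523,.235]); a=np.radians(-122.5)
e=P-L; print("window",P.round(4),"lens frame",e[0]*np.cos(a)+e[1]*np.sin(a),-e[0]*np.sin(a)+e[1]*np.cos(a),e[2]); go(o,[0,0,0],57.5); print(o["opening"],o["wrist_force"],np.abs(o["dq"]).max())
c=shot("top"); s=shot("scene")
cv2.imwrite("pics/f8.png",np.hstack([cv2.resize(c["img"][100:250,190:330,::-1],(400,428),interpolation=cv2.INTER_CUBIC),cv2.resize(s["img"][165:272,300:400,::-1],(400,428),interpolation=cv2.INTER_CUBIC)]))
E
```

```text
window [0.4797 0.2513 0.2347] lens frame 0.12011350072505683 -0.0006042130672642976 -0.00027499972559819064
at [0.4725 0.2345 0.4357] yaw 57.5 tilt 0.0 shift cm [-45.19 -27.22  43.57] roll -0.046169765761817416 q6 -0.77
0.13065484541558417 [ 0.4923352   0.10533181 -2.30703376] 0.001002929113217675
```

View pics/f8.png

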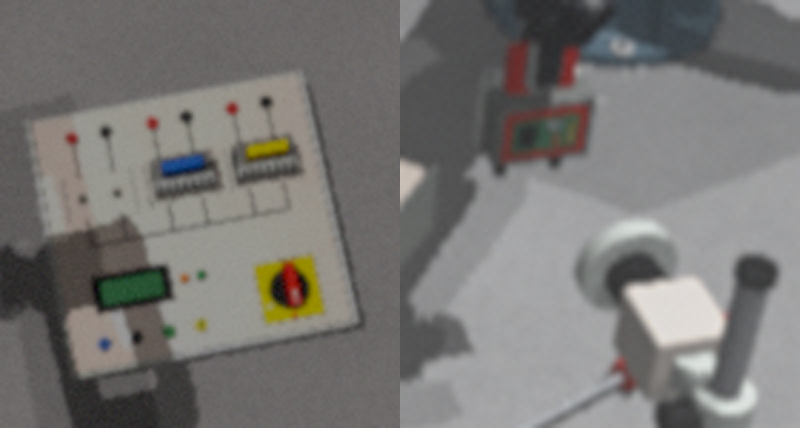

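The switch is off, the red bay is empty, and blue and yellow are in place. The module hangs upright with its window towards the lens. Handing in.

```bash
python3 -c "
from h import *
print(ctrl.hand_in())"
```

```text
the job is handed in; nothing more can be done
None
```

I turned the switch 60° anticlockwise to off, pulled the red module straight up, and handed the job in with the module held in front of the inspection camera. `hand_in()` reported no verdict.

Last checks before handing in, at about 12–13 s of the 48 s allowed:
- **Switch:** the final top picture shows the handle's white line at the red mark, so it is still off.
- **Window position:** by arm pose it is about 120 mm from the lens front and within 1 mm of the axis, sideways and in height. My lens estimate is good to only a few mm: three ray crossings differed by up to about 12 mm. The crossing that used the less reliable ring centre in the top view was the outlier.
- **Attitude and grip:** the tool is vertical within 0.1° and its heading matches the estimated lens axis. That axis should be good to about 2°. The grip was steady at opening 0.13, with the module's weight showing on the wrist.
- **Other objects:** blue, yellow, the screwdriver shaft and the camera stand look undisturbed in the last picture. I did not look at the multimeter again, but the arm never went near it.

- **Failed checks:** my automatic red-frame detection of the window found nothing, so I compared the window's place by eye. It was within 1.5 pixels before the last small correction. My first set of moves was refused because rows were missing keys, and nothing moved then.

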